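# Close the flint tray: fold the cover over and tuck its tongue under the lip

### The job

Close the cover of the flint tray: with the fingertips, fold the standing hinged cover over until it lies flat on the tray, then push it along by its ridge, as far as it will go, so that its tongue is tucked beneath the steel retaining lip and the cover stays shut by itself. Only push: grasp and lift nothing, and leave the hammerstone, the jar and the flaking tool where they are.

Things in the scene. Friction and masses are not known exactly. Their poses are not given: they have to be found in the camera images.
- tray_hinge (a point): Middle of the cover's hinge axis, fixed to the wooden flint tray, which is fixed to the table. The tray is an open box 120 mm (its x) by 160 mm (its y) and 36 mm high; this point lies 66 mm towards the tray's +y from the tray's centre and 40 mm above the table. Axes are the tray's: z up, x along the hinge, y horizontal. From the hinge the cover folds over and tucks towards -y. A 6 mm steel pin with small brackets marks the hinge.
- flap_hinge (a joint): Angle of the cover about its hinge, rad: 0 = lying flat (a hard stop, 2.5 mm above the rim), 1.57 = upright, up to 2.1 = leaning back away from the tray. It starts between about 1.4 and 2.0. A weak spring (about 0.07 N m when flat) raises the cover again if it is let go untucked.
- flap (a joint): How far the cover has slid outwards in its slotted hinge, along its own plane away from the hinge axis, m: 0 to 0.024 (hard stops). It starts at 0 to 0.003. It slides stiffly (1.5 N) and stays where it is left. Slid out more than about 6 mm before the cover is flat, the tongue lands on top of the lip and must be slid back.
- flap_edge (a point): Middle of the free end of the cover's tongue, at half its thickness; 110 mm from the hinge axis at slide 0. The cover is plywood 3 mm thick: 100 mm wide from 6 to 76 mm from the hinge axis (at slide 0), then a tongue 60 mm wide up to 110 mm. Axes are the cover's: -y from the hinge to the tongue, z out of the outer face, which is the top when shut.
- flap_ridge (a point): Middle of the top of the push ridge on the cover's outer face: a wooden bar 70 mm along the hinge direction, 6 mm wide, standing 6.5 mm above the face; its centreline is 69 mm from the hinge axis at slide 0, so its hinge-side flank is at 66 mm. Push on that flank, pressing down on the cover, to slide the cover. Axes are the cover's.
- lip_mouth (a point): Middle of the mouth edge of the fixed steel retaining lip at the tray's -y end: a strip 80 mm wide (tray x) and 4 mm thick, from about 117 mm to 146 mm from the hinge axis towards tray -y. Its top is at most 53 mm above the table. Its flat underside is 45.5 mm above the table, 4 mm over the flat cover's top face, and the first 10 mm at the mouth flare upwards. Axes are the tray's.
- hammerstone_mid (a point): Centre of a loose rounded grey-brown stone, 64 mm across and 45 mm high, standing on the table. Leave alone.
- jar_mid (a point): Centre of a loose amber glass jar with a steel lid, 52 mm across, 75 mm high, upright on the table. Leave alone.
- flaker_mid (a point): Centre of the wooden handle (100 x 24 x 22 mm) of a loose flaking tool lying on the table; a 50 mm copper point, 8 mm thick, sticks out along its own +x. Leave alone.

How it is judged (in metres and radians):
On the way, in this order (a step that is already met when the one before it is completed fails the run):
1. the cover is folded over, flat, before it is pushed under the lip (value of joint flap_hinge below 0.08 rad and value of joint flap below 0.012 m), for 0.05 s.
2. the tongue is pushed home beneath the lip (value of joint flap_hinge below 0.08 rad and value of joint flap above 0.018 m), for 0.2 s.
At the end, for the whole second after the job is handed in: The cover lies shut by itself (hinge under 0.08 rad, at rest) with its tongue slid at least 18 of the 24 mm outwards, 11 mm or more beneath the lip; the stone, the jar and the tool are within 15 mm of where they stood (all of step 2 and velocity of joint flap_hinge below 0.1 rad/s and distance of each of hammerstone_mid, jar_mid, flaker_mid from where it was at the start of the episode below 0.015 m); the robot touches nothing.
It fails at once if a bystander is lifted (height (world z) of hammerstone_mid above 0.04 m or height (world z) of jar_mid above 0.055 m or height (world z) of flaker_mid above 0.03 m).
It fails at once if a bystander is shoved away or tipped (distance of any of hammerstone_mid, jar_mid, flaker_mid from where it was at the start of the episode above 0.03 m).
It fails at once if the cover is pinched between the fingers (z of the grasp point in the frame of flap_edge between -0.004 and 0.004 m and y of the grasp point in the frame of flap_edge between -0.005 and 0.105 m and x of the grasp point in the frame of flap_edge between -0.055 and 0.055 m and contact force between the fingers and flap above 1 N).
It also fails if it takes over 38 s, if anything falls off the work surface, if the arm or the gripper's body presses on something with over 40 N, if the wrist force passes 120 N, or if a joint passes its speed limit or range.

### The arm

A 6-joint arm with a two-finger parallel gripper is mounted at the origin on the work surface. World frame = base frame: x ahead of the robot, y to its left, z up, the work surface at z = 0. Lengths are in mm, angles in rad, forces in N, time in s.
With the tool pointing down it reaches from about 350 to 775 mm from the base axis. Payload 5.5 kg.
Tool frame: the origin (TCP) lies between the finger pads; the fingertips stand 22 mm ahead of it and the grasp point (between the pads) lies 3 mm ahead of it (bot.nose_length is the distance from the TCP to the fingertips, in mm); z points along the fingers, y is the direction in which the jaws open and shut (so a half turn about z gives the same grasp; the last joint's range is limited). The gripper opens to 85 mm and grips with 20 to 120 N. Pads are 22 mm wide; open, the fingers measure 114 mm over their backs; the gripper's body (76 mm by 85 mm) begins 54 mm behind the grasp point. The pads swing forward as they close: fully open they stand 13 mm farther back than shut.
Start: joints at [1.049, 0.313, 0.046, 1.304, 0, 1.431], TCP at [214.267, 533.628, 253.323] pointing down, gripper open.
Joint ranges: [-2.76, 2.76], [-0.86, 1.69], [-1.03, 1.26], [-2.2, 2.34], [-1.47, 1.5], [-3.14, 3.14]. Speed limits (rad/s): [2.57, 2.57, 3.14, 3.14, 3.14, 3.14].

### API

Orientations are given as a unit quaternion [w, x, y, z].
In Python, from bench import bot gives the robot as it stands. The module is installed in compiled form; this text tells all that it offers.
- The arm moves only by the shell command python3 -m jog 'ROWS'. ROWS is JSON, a list of rows, each a list of 3 entries, a list of its own where there are three numbers: the opening, from 0 (shut) to 1 (fully open), then the shift along the tool's x, y, z in m, then the turn, a rotation vector about the tool's x, y, z in degrees. In form: [[hand, [tx, ty, tz], [wx, wy, wz]], ...]. A call has 1 to 12 rows; each row is the pose to reach, as a shift and turn from the pose measured when the call began, along the tool's axes at that moment; what a row does not reach only later rows make up. A row lasts 1/12 s, in which the tool goes at most 41.7 mm and 7.16 degrees, less where a joint would pass 70% of its speed; a pose out of reach is approached as far as the arm can. A call with a gripper value outside its range is refused whole. The fingers move at their own pace and stop on an object; the grip force is fixed at half the most. Time passes only in rows, so rows that repeat a pose let the fingers close. It gives the time, the measured TCP pose, the force and the opening at its end, in the units of the state.
- bot.read_state(): the state, without advancing time (a new reading comes with each control period).
- bot.capture(name): name is "side" or "top"; returns (picture, depth): 384x512x3 uint8, red, green, blue; 384x512 float32, mm along the optical axis (not along the pixel's ray), 0 where there is no reading.
- bot.calibration(name): a dict with "fx", "fy", "cx", "cy" (pixels), "distortion" ([k1, k2, p1, p2, k3] as OpenCV has them; the pictures are not rectified), "T" (4x4, takes a point from camera to world coordinates). Camera axes: x right, y up, looking along -z (the intrinsics and any distortion apply to the point x, -y, -z); pixel columns grow to the right and rows downward; lengths in mm; the calibration is good to about 2 mm. A picture is of the moment at which its call begins. calibration takes no time and is no camera call.
- bot.finish_job(): hands the job in, once; it reports no verdict.
The state is a dict: "t": time; "joint_positions": joint angles; "joint_vel": joint speeds; "effort": joint torques, N m; "tool_pos": TCP position; "tcp_rot": TCP orientation; "ft_force": force on the tool from outside, world axes, zero at the start; "ft_torque": the same for the moment, N m; "gripper_width": finger opening in mm.
Only numpy, scipy, OpenCV 4.12 (cv2) and the standard library are available. Lean on these libraries where they do the work, as an engineer would, in place of code of your own. Each camera call takes 0.05 s, during which the arm holds its last target. There are 200 camera calls.

## Working session

There is one attempt and no reset: what is moved stays moved. The work goes in short steps, Python scripts to look and compute and a shell command to move; the robot and the scene stay as the last step left them, time stands still between calls to the robot, and variables do not carry over. Pictures are saved under pics/ and viewed, about 8 in all and at most 12, crops included, and the job is handed in when it is done.

```bash
mkdir -p pics
cat > h.py <<'E'
import numpy as np, cv2
from bench import bot
from scipy.spatial.transform import Rotation as R
def cloud(n):
    im,d=bot.capture(n); c=bot.calibration(n)
    K=np.array([[c['fx'],0,c['cx']],[0,c['fy'],c['cy']],[0,0,1]]); D=np.array(c['distortion'],float)
    v,u=np.mgrid[0:384,0:512]
    p=cv2.undistortPoints(np.stack([u,v],-1).reshape(-1,1,2).astype(float),K,D).reshape(384,512,2)
    T=np.array(c['T']); P=np.stack([p[...,0]*d,-p[...,1]*d,-d],-1)@T[:3,:3].T+T[:3,3]
    P[d==0]=np.nan
    return im,P
def save(n,im): cv2.imwrite('pics/'+n,cv2.cvtColor(im,cv2.COLOR_RGB2BGR))
def tool():
    s=bot.read_state(); q=s['tcp_rot']; return s,np.array(s['tool_pos']),R.from_quat([q[1],q[2],q[3],q[0]]).as_matrix()
E
python3 - <<'E'
from h import *
out=[]
for n in('top','side'):
    im,P=cloud(n); out.append(im); np.save(n+'.npy',P); np.save(n+'im.npy',im)
    print(n,np.array(bot.calibration(n)['T'])[:3,3])
    for r in range(20,384,40): print(r,[tuple(np.round(P[r,c]).tolist()) for c in range(30,512,75)] if 0 else '')
save('a.png',cv2.resize(np.vstack(out),(450,600*768//768)) if 0 else out[0]); save('b.png',out[1])
s,p,M=tool(); print(s['t'],p,M.round(3))
E
```

```text
top [445.36548824 -54.46126689 906.1112318 ]
20 
60 
100 
140 
180 
220 
260 
300 
340 
380 
side [373.86978147 430.3824091  467.6355349 ]
20 
60 
100 
140 
180 
220 
260 
300 
340 
380 
0.1 [214.00925568 533.21865773 252.51595799] [[-0.928  0.373 -0.001]
 [ 0.373  0.928 -0.001]
 [ 0.    -0.002 -1.   ]]
```

View pics/a.png

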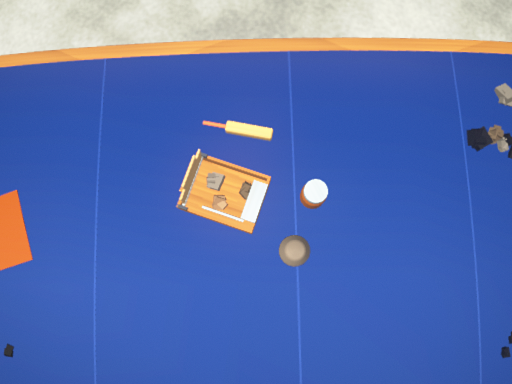

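View pics/b.png

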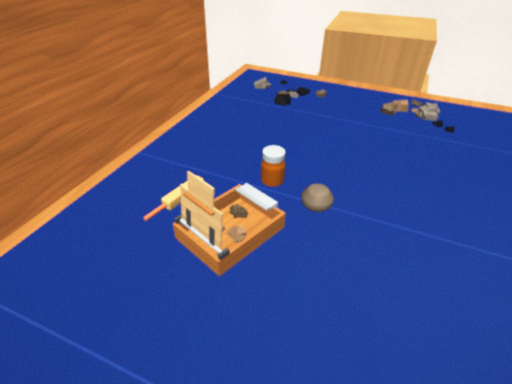

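The top view shows the tray around (225,195), its cover standing at the left edge (190,180) and the white lip at (255,200). The flaker is at (248,130), the jar at (314,192) and the stone at (294,250). The side view agrees: cover upright at (202,210), lip at (257,196).

Run:
```python
from h import *
for n in('top','side'):
    P=np.load(n+'.npy'); im=np.load(n+'im.npy').astype(int)
    hsv=cv2.cvtColor(im.astype(np.uint8),cv2.COLOR_RGB2HSV)
    m=np.zeros((384,512),bool)
    if n=='top': m[140:240,170:290]=1
    else: m[165:275,165:292]=1
    m&=np.isfinite(P[...,2])&(P[...,2]>8)
    w=m&(hsv[...,1]<70)&(hsv[...,2]>170)
    k,l,st,ce=cv2.connectedComponentsWithStats(w.astype(np.uint8))
    for i in range(1,k):
        if st[i,4]>12:
            q=P[l==i]; print(n,'white',ce[i].round(),st[i,4],np.median(q,0).round(1),cv2.minAreaRect(q[:,:2].astype(np.float32)))
    z=P[m]; 
    t=z[(z[:,2]>28)&(z[:,2]<42)]; print('rim',cv2.minAreaRect(t[:,:2].astype(np.float32)),np.median(t[:,2]))
    c=z[z[:,2]>65]; print('cover n',len(c),c.mean(0).round(1),c.max(0).round(1),c.min(0).round(1))
    if len(c)>20:
        u,s,v=np.linalg.svd(c-c.mean(0),full_matrices=False); print(s.round(1),v.round(3))
    for nm,(a,b,cc,d) in (dict(jar=(170,215,295,335),stone=(230,270,275,315),flk=(115,145,195,280)) if n=='top' else {}).items():
        q=P[a:b,cc:d].reshape(-1,3); q=q[q[:,2]>7]; print(nm,np.nanmean(q,0).round(),np.nanmin(q,0).round(),np.nanmax(q,0).round())
im=np.load('topim.npy')[145:240,170:290]; sd=np.load('sideim.npy')[160:275,160:300]
save('c.png',np.vstack([cv2.resize(im,(370,293)),cv2.resize(sd,(370,304))]))
```

```text
top white [192. 183.] 80 [614.   86.3  41.1] ((616.2935791015625, 85.07461547851562), (5.992530822753906, 103.22334289550781), 67.15127563476562)
top white [214. 180.] 186 [622.2  44.   20.6] ((621.9548950195312, 43.885902404785156), (30.99883270263672, 33.07876205444336), 77.84528350830078)
top white [249. 203.] 754 [566.6 -34.   48.6] ((586.540771484375, 3.450592041015625), (114.80760955810547, 83.40902709960938), 69.83866882324219)
rim ((582.98095703125, -10.304534912109375), (235.671630859375, 120.71695709228516), 69.77965545654297) 35.30245768015061
cover n 389 [615.   80.1 112.3] [663.8 100.5 153.4] [569.8  61.7  65.1]
[519.  502.2  41.4] [[-0.912  0.364 -0.191]
 [-0.208 -0.008  0.978]
 [-0.354 -0.932 -0.083]]
jar [ 582. -153.   64.] [ 561. -180.    7.] [ 609. -130.   78.]
stone [ 474. -114.   36.] [ 444. -146.   19.] [506. -84.  48.]
flk [730. -20.  19.] [709. -78.   7.] [752.  68.  25.]
side white [256. 196.] 491 [570.7 -34.5  50.4] ((579.1549072265625, -38.14662170410156), (32.492042541503906, 94.8004150390625), 69.97308349609375)
side white [201. 236.] 186 [616.1  89.6  43.5] ((618.0799560546875, 87.5296401977539), (7.90674352645874, 108.75371551513672), 68.8233871459961)
rim ((578.8446655273438, -24.844284057617188), (270.63616943359375, 126.41436767578125), 71.34315490722656) 36.05302690718173
cover n 1653 [613.2  84.4 106.9] [665.8 103.8 152. ] [568.9  62.5  65.1]
[1084.9 1006.    73.9] [[-0.912  0.357 -0.203]
 [-0.224 -0.019  0.974]
 [-0.344 -0.934 -0.098]]
```

View pics/c.png

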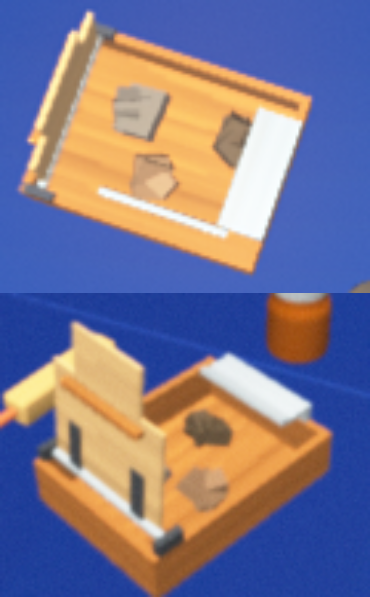

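Estimate: hinge middle is at about (616, 87, 41). Folding direction d = (-0.35, -0.937), and the cover stands at about 1.48 rad. I'll fold from behind with closed fingers, tips between hinge and ridge (about 50 mm from the hinge). That way I can go straight on to push the ridge without letting the cover go. First I move to a point behind the cover.

```bash
python3 -m jog '[[0,[-0.539,-0.224,0],[0,0,88.6]],[0,[-0.539,-0.224,0],[0,0,88.6]],[0,[-0.539,-0.224,0],[0,0,88.6]],[0,[-0.539,-0.224,0],[0,0,88.6]],[0,[-0.539,-0.224,0],[0,0,88.6]],[0,[-0.539,-0.224,0],[0,0,88.6]],[0,[-0.539,-0.224,0],[0,0,88.6]],[0,[-0.539,-0.224,0],[0,0,88.6]],[0,[-0.539,-0.224,0],[0,0,88.6]],[0,[-0.539,-0.224,0],[0,0,88.6]],[0,[-0.539,-0.224,0],[0,0,88.6]],[0,[-0.539,-0.224,0],[0,0,88.6]]]'
cat >> h.py <<'E'
H=np.array([616,87,41.]);d=np.array([-.35,-.937,0]);d/=np.linalg.norm(d);X=np.array([-d[1],d[0],0])
def go(r,h,x=0,p=None,M=None):
    "tool shift (m) that puts the tip centre r along d, h above table, and turn"
    s,p,M=tool(); tgt=H+d*r+X*x; tgt[2]=h+22
    Z=np.array([0,0,-1.]); Y=X; Xt=np.cross(Y,Z); G=np.stack([Xt,Y,Z],1)
    return (M.T@(tgt-p)/1000).round(4),np.degrees(R.from_matrix(M.T@G).as_rotvec()).round(2)
def where():
    s,p,M=tool(); t=p+22*M[:,2]
    print('t',round(s['t'],2),'tip r,x,z',((t-H)@d).round(1),((t-H)@X).round(1),t[2].round(1),'F d,x,z',(np.array(s['ft_force'])@np.stack([d,X,[0,0,1]],1)).round(1),'w',s['gripper_width'])
E
python3 -c "
from h import *
where();print(tool()[2].round(3));print(go(-40,140),bot.nose_length)"
```

```text
t: 1.1
tool_pos: [571.9, 181.4, 252.4]
tcp_rot: [0.0, 0.81, 0.586, -0.001]
ft_force: [-0.6, 2.1, -0.4]
gripper_width: -0.1
t 1.1 tip r,x,z -73.0 -74.4 230.4 F d,x,z [-1.8 -1.3 -0.4] w -0.09781646785800205
[[ 0.312  0.95  -0.002]
 [ 0.95  -0.312 -0.001]
 [-0.002 -0.001 -1.   ]]
(array([-0.0358,  0.0731,  0.0904]), array([-0.05,  0.11,  2.3 ])) 22.0
```

```bash
python3 -m jog '[[0,[-0.02,0.04,0.02],[0,0,2.3]],[0,[-0.0358,0.073,0.05],[0,0,2.3]],[0,[-0.0358,0.073,0.09],[0,0,2.3]],[0,[-0.0358,0.073,0.125],[0,0,2.3]],[0,[-0.0358,0.073,0.145],[0,0,2.3]],[0,[-0.0358,0.073,0.145],[0,0,2.3]],[0,[-0.0358,0.073,0.145],[0,0,2.3]],[0,[-0.0358,0.073,0.145],[0,0,2.3]]]'
python3 - <<'E'
from h import *
where();print(go(-40,85))
im,P=cloud('side'); np.save('s2.npy',P)
save('d.png',cv2.resize(im[110:290,130:330],(800,600) if 0 else (660,594)))
E
```

```text
t: 1.77
tool_pos: [630.8, 124.7, 109.1]
tcp_rot: [0.001, 0.821, 0.57, -0.0]
ft_force: [-0.0, 0.0, 1.1]
gripper_width: -0.0
t 1.77 tip r,x,z -40.5 0.7 87.1 F d,x,z [-0.  -0.   1.1] w -0.03605642615278066
(array([-0.0005, -0.0006,  0.0021]), array([0.05, 0.06, 0.01]))
```

View pics/d.png

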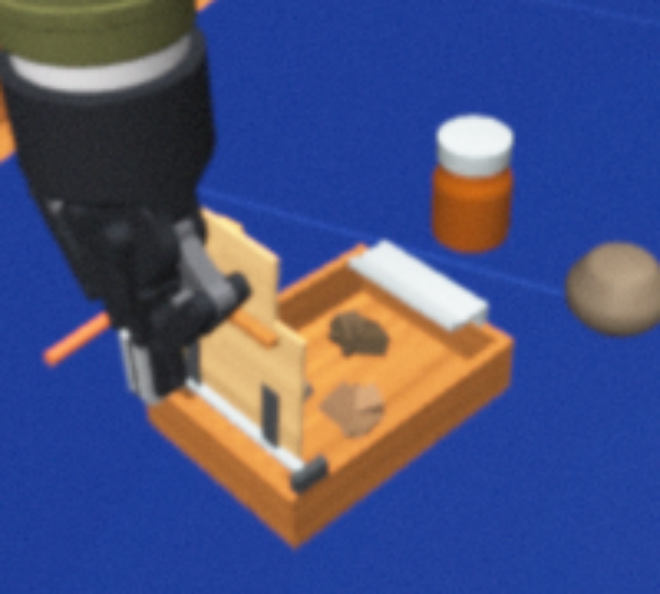

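```bash
python3 -m jog '[[0,[-0.0175,0,0.002],[0,0,0]],[0,[-0.0275,0,0.002],[0,0,0]],[0,[-0.0375,0,0.002],[0,0,0]],[0,[-0.0445,0,0.004],[0,0,0]],[0,[-0.0505,0,0.0075],[0,0,0]],[0,[-0.0555,0,0.011],[0,0,0]],[0,[-0.0605,0,0.0142],[0,0,0]],[0,[-0.0645,0,0.0185],[0,0,0]],[0,[-0.0677,0,0.0233],[0,0,0]],[0,[-0.0677,0,0.0233],[0,0,0]],[0,[-0.0677,0,0.0233],[0,0,0]]]'
python3 - <<'E'
from h import *
where()
im,P=cloud('side'); np.save('s2.npy',P)
save('e.png',cv2.resize(im[110:290,130:330],(660,594)))
E
```

```text
t: 2.73
tool_pos: [607.2, 61.4, 85.9]
tcp_rot: [0.001, 0.821, 0.57, 0.0]
ft_force: [0.3, 1.1, 0.6]
gripper_width: 0.3
t 2.73 tip r,x,z 27.1 0.8 63.9 F d,x,z [-1.2 -0.1  0.6] w 0.2871521693528314
```

View pics/e.png

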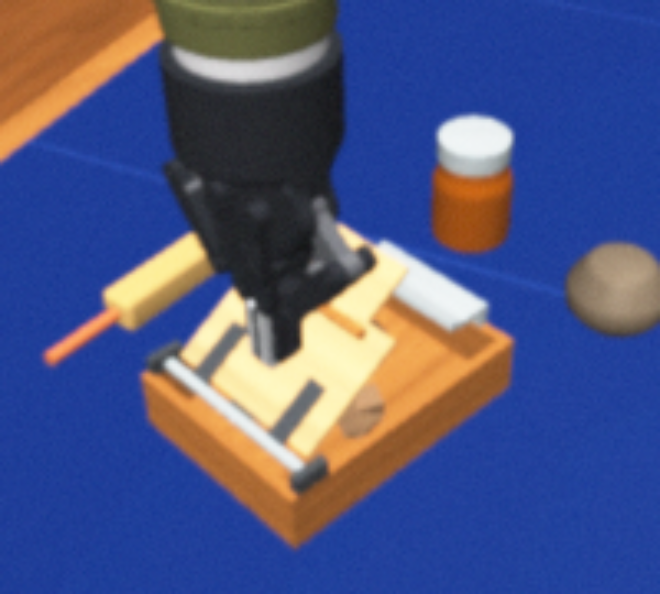

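```bash
python3 -m jog '[[0,[-0.0025,0,0.0055],[0,0,0]],[0,[-0.005,0,0.011],[0,0,0]],[0,[-0.006,0,0.015],[0,0,0]],[0,[-0.0067,0,0.0185],[0,0,0]],[0,[-0.007,0,0.021],[0,0,0]],[0,[-0.007,0,0.0225],[0,0,0]],[0,[-0.007,0,0.0225],[0,0,0]]]'
python3 - <<'E'
from h import *
where()
im,P=cloud('side'); np.save('s2.npy',P); np.save('s2im.npy',im)
save('f.png',cv2.resize(im[150:270,160:300],(770,660*0+600)))
E
```

```text
t: 3.37
tool_pos: [605.0, 54.8, 63.7]
tcp_rot: [0.001, 0.821, 0.57, 0.0]
ft_force: [0.8, -0.2, 1.7]
gripper_width: 0.1
t 3.37 tip r,x,z 34.0 0.9 41.7 F d,x,z [-0.1  0.8  1.7] w 0.1334053729397497
```

View pics/f.png

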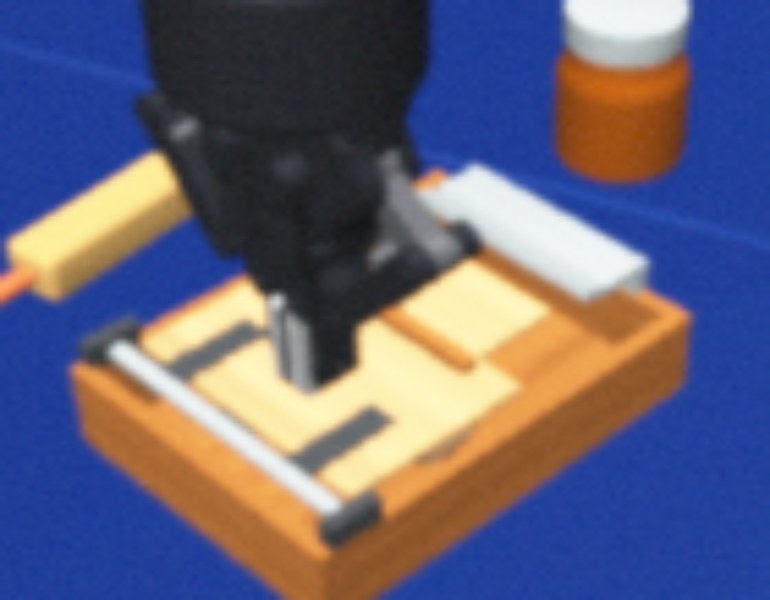

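The cover looks nearly flat and unslid, with the tongue short of the lip. I'll press gently to be sure it is on its stop.

```bash
python3 -m jog '[[0,[0,0,0.001],[0,0,0]],[0,[0,0,0.002],[0,0,0]],[0,[0,0,0.002],[0,0,0]]]'
python3 - <<'E'
from h import *
where()
im,P=cloud('side')
# flat check: cover surface z vs r ; ridge r
q=P.reshape(-1,3); r=(q-H)@d; x=(q-H)@X
for a in range(10,130,5):
    for x0,x1 in((-48,-25),(-24,24),(20,48)):
        m=(r>a)&(r<a+5)&(x>x0)&(x<x1)&(q[:,2]>30)&(q[:,2]<60); print(a if x0==-48 else '', m.sum(), np.median(q[m,2]).round(1) if m.sum()>2 else '-',end=' | ')
    print()
E
```

```text
t: 3.67
tool_pos: [605.1, 54.8, 63.2]
tcp_rot: [0.001, 0.821, 0.57, 0.0]
ft_force: [-2.9, 0.3, 9.9]
gripper_width: 0.3
t 3.67 tip r,x,z 34.0 1.1 41.2 F d,x,z [ 0.7 -2.8  9.9] w 0.2524650307403876
10 34 42.7 |  59 42.2 |  34 42.8 | 
15 34 42.5 |  59 42.3 |  34 42.6 | 
20 32 42.5 |  95 42.8 |  29 42.6 | 
25 36 42.5 |  58 43.0 |  29 42.7 | 
30 30 42.6 |  33 42.6 |  31 42.7 | 
35 31 42.3 |  31 42.7 |  18 42.3 | 
40 30 42.4 |  26 42.0 |  11 41.8 | 
45 32 41.6 |  22 41.9 |  3 41.5 | 
50 32 41.8 |  32 42.1 |  0 - | 
55 30 41.8 |  35 41.9 |  0 - | 
60 33 42.0 |  43 42.1 |  0 - | 
65 38 42.7 |  61 47.6 |  0 - | 
70 29 41.8 |  8 48.1 |  0 - | 
75 4 41.8 |  30 41.9 |  0 - | 
80 4 42.5 |  38 42.0 |  0 - | 
85 6 42.1 |  34 41.9 |  0 - | 
90 4 41.3 |  33 41.6 |  0 - | 
95 5 41.5 |  38 41.6 |  0 - | 
100 6 42.0 |  35 41.9 |  0 - | 
105 3 39.7 |  29 41.5 |  0 - | 
110 0 - |  3 50.5 |  1 - | 
115 20 51.8 |  55 52.2 |  23 52.3 | 
120 13 51.1 |  35 51.0 |  14 51.4 | 
125 14 50.3 |  41 50.3 |  22 50.2 |
```

The cover is flat, with the ridge flank at about 66 mm (slide about 0). Now I push along the ridge while keeping a light press.

```bash
python3 -m jog '[[0,[-0.004,0,0.001],[0,0,0]],[0,[-0.008,0,0.001],[0,0,0]],[0,[-0.012,0,0.001],[0,0,0]],[0,[-0.016,0,0.001],[0,0,0]],[0,[-0.019,0,0.001],[0,0,0]],[0,[-0.022,0,0.001],[0,0,0]],[0,[-0.025,0,0.001],[0,0,0]],[0,[-0.028,0,0.001],[0,0,0]],[0,[-0.031,0,0.001],[0,0,0]],[0,[-0.033,0,0.001],[0,0,0]]]'; python3 -c "
from h import *
where()"
```

```text
t: 4.55
tool_pos: [594.3, 24.6, 63.1]
tcp_rot: [0.001, 0.821, 0.571, 0.002]
ft_force: [1.3, 3.2, 5.1]
gripper_width: -0.3
t 4.55 tip r,x,z 66.0 1.6 41.1 F d,x,z [-3.4  0.1  5.1] w -0.29853904330723796
```

```bash
python3 -m jog '[[0,[-0.003,0,0.001],[0,0,0]],[0,[-0.006,0,0.001],[0,0,0]],[0,[-0.009,0,0.001],[0,0,0]],[0,[-0.012,0,0.001],[0,0,0]],[0,[-0.014,0,0.001],[0,0,0]],[0,[-0.016,0,0.001],[0,0,0]],[0,[-0.016,0,0.001],[0,0,0]],[0,[-0.016,0,0.001],[0,0,0]]]'
python3 - <<'E'
from h import *
where()
im,P=cloud('side')
save('g.png',cv2.resize(im[150:270,160:300],(770,660*0+600)))
q=P.reshape(-1,3); r=(q-H)@d; x=(q-H)@X
m=(abs(x)<28)&(q[:,2]>45.5)&(q[:,2]<50)&(r>55)&(r<112); print('ridge r',np.percentile(r[m],[5,50,95]).round(1),m.sum())
E
```

```text
t: 5.22
tool_pos: [590.4, 12.2, 62.9]
tcp_rot: [-0.0, 0.821, 0.571, 0.005]
ft_force: [3.0, 10.5, 3.5]
gripper_width: 0.3
t 5.22 tip r,x,z 78.8 2.3 40.9 F d,x,z [-10.9  -0.9   3.5] w 0.2949647036300129
ridge r [67.2 89.9 94.4] 50
```

View pics/g.png

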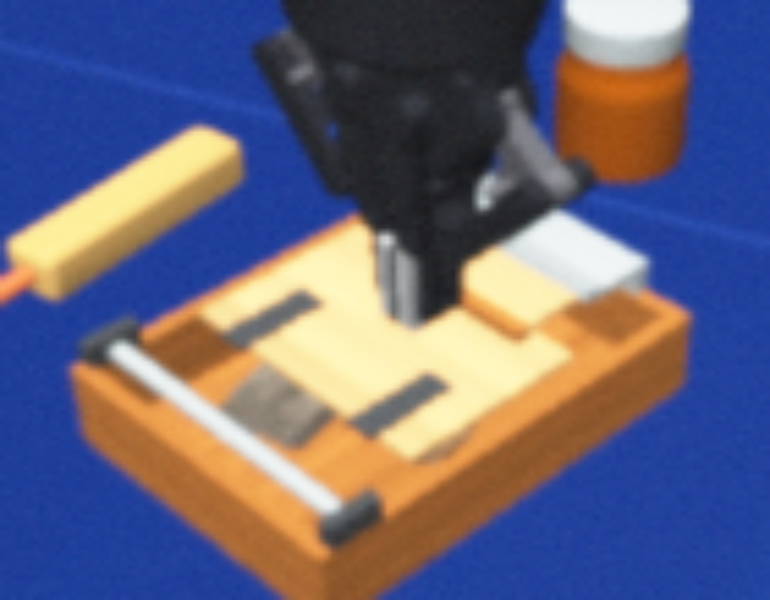

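The push force has risen to 11 N with the flank at about 90 mm, so the slide is at its 24 mm stop and the tongue is under the lip. I'll lift off and check.

```bash
python3 -m jog '[[0,[0,0,-0.002],[0,0,0]],[0,[0.001,0,-0.008],[0,0,0]],[0,[0.003,0,-0.03],[0,0,0]],[0,[0.02,0,-0.06],[0,0,0]],[0,[0.05,0,-0.1],[0,0,0]],[0,[0.09,0,-0.13],[0,0,0]],[0,[0.12,0,-0.15],[0,0,0]],[0,[0.15,0,-0.15],[0,0,0]],[0,[0.15,0,-0.15],[0,0,0]],[0,[0.15,0,-0.15],[0,0,0]]]'
python3 - <<'E'
from h import *
where()
for n in('top','side'):
    im,P=cloud(n); q=P.reshape(-1,3); r=(q-H)@d; x=(q-H)@X
    m=(abs(x)<28)&(q[:,2]>45.5)&(q[:,2]<50)&(r>60)&(r<108); print(n,'ridge r',np.percentile(r[m],[5,50,95]).round(1),m.sum())
    print([np.nanmedian(q[(abs(x)<40)&(r>a)&(r<a+6)&(q[:,2]>36),2]).round(1) for a in(35,45,55,65,75)])
    if n=='top':
        for nm,(a,b,cc,e) in dict(jar=(170,215,295,335),stone=(230,270,275,315),flk=(115,145,195,280)).items():
            s=P[a:b,cc:e].reshape(-1,3); s=s[s[:,2]>7]; print(nm,np.nanmean(s,0).round(1))
save('k.png',cv2.resize(im[110:290,130:350],(726,594)))
E
```

```text
t: 6.1
tool_pos: [641.3, 153.6, 214.2]
tcp_rot: [0.0, 0.82, 0.573, 0.005]
ft_force: [0.0, 0.3, -1.3]
gripper_width: -0.1
t 6.1 tip r,x,z -71.4 0.6 192.2 F d,x,z [-0.3 -0.1 -1.3] w -0.12819513983291655
top ridge r [ 69.8  92.8 106.7] 84
[np.float64(41.9), np.float64(42.1), np.float64(42.7), np.float64(42.6), np.float64(43.1)]
jar [ 581.9 -153.2   64.2]
stone [ 474.2 -113.6   36.1]
flk [730.2 -19.9  18.8]
side ridge r [ 67.6  89.  106.3] 134
[np.float64(43.7), np.float64(44.1), np.float64(44.3), np.float64(44.3), np.float64(44.7)]
```

View pics/k.png

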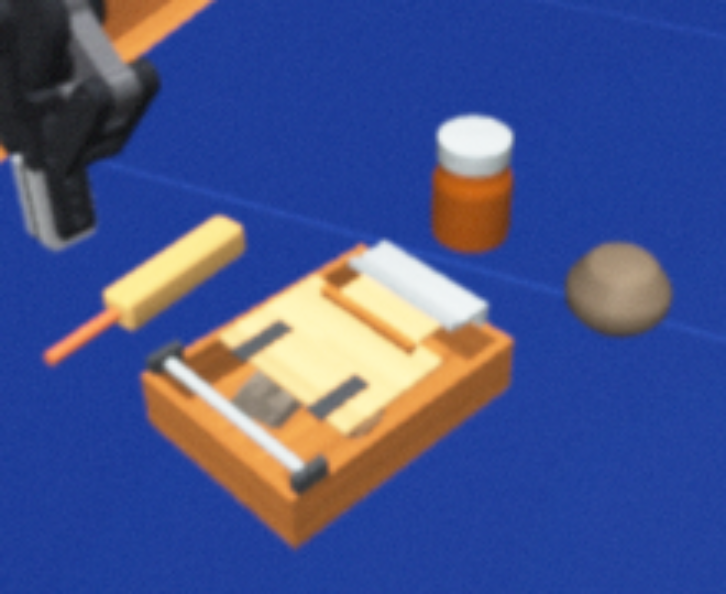

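The picture shows the cover lying shut, its tongue under the lip at (430,300), and the bystanders where they were. The arm is clear, at the upper left.

```bash
python3 -c "
from bench import bot
print(bot.finish_job())"
```

```text
the job is handed in; nothing more can be done
None
```

The cover is shut with its tongue under the lip, and I handed the job in after about 6 s of robot time; no verdict is reported. With the fingers closed, I folded the cover flat from behind, then pushed it along by the ridge until it stopped.

- **Flat before sliding:** the ridge flank was at about 66 mm from the hinge, so the slide was about 0. The cover's top face was level to about 1 mm.
- **Pushed home:** the fingertip front ended at about 90 mm, which is close to the full 24 mm of slide. The push force rose to 11 N there.
- **After letting go:** the cover stayed shut. The spring lifts it slightly against the lip, and I estimate the hinge at about 0.03 rad, under the 0.08 limit.
- **Bystanders and arm:** the stone, jar and tool moved less than 1 mm by the top camera. The arm is clear of everything.

**Disagreement:** after release, the two cameras differed by about 2 mm in the cover's height. That fits the calibration tolerance. No check failed.

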